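# Put the biscuit cutters back on their outline mats

### The job

The decorating class is over: put each of the four biscuit cutters back, upright and flat, on the mat that shows its outline, centred on the outline and turned to fit it. Leave the glass and the bowl of chocolate eggs where they stand.

Things in the scene. Friction and masses are not known exactly. Their poses are not given: they have to be found in the camera images.
- round_grip (a point): Biscuit cutter, red, a plain disc 66 mm across. Body 20 mm high, standing on the table; on its flat top, centred, an upright wooden bar handle 44 mm long (x), 16 mm thick (y), 50 mm tall; 70 mm high in all, about 120 g. Point: middle of the handle, 45 mm above the underside; grasp here from above across the 16 mm. z up.
- square_grip (a point): Biscuit cutter, blue, a 58 mm square with sides along its x and y axes. Body 20 mm high, standing on the table; on its flat top, centred, an upright wooden bar handle 44 mm long (x), 16 mm thick (y), 50 mm tall; 70 mm high in all, about 120 g. Point: middle of the handle, 45 mm above the underside; grasp here from above across the 16 mm. z up.
- oval_grip (a point): Biscuit cutter, yellow, a long oval with straight sides, 76 mm along its x axis and 42 mm along its y axis. Body 20 mm high, standing on the table; on its flat top, centred, an upright wooden bar handle 44 mm long (x), 16 mm thick (y), 50 mm tall; 70 mm high in all, about 120 g. Point: middle of the handle, 45 mm above the underside; grasp here from above across the 16 mm. z up.
- flower_grip (a point): Biscuit cutter, green, a six-petalled flower 71 mm across, petals every 60 degrees, one pointing along its +x axis. Body 20 mm high, standing on the table; on its flat top, centred, an upright wooden bar handle 44 mm long (x), 16 mm thick (y), 50 mm tall; 70 mm high in all, about 120 g. Point: middle of the handle, 45 mm above the underside; grasp here from above across the 16 mm. z up.
- mat_round: Round grey mat, 94 mm across and 3 mm thick, fixed to the table, with the round cutter's outline printed on it in the same colour, centred. Origin at the centre of its underside (table level); z up; the outline looks the same from every side.
- mat_square: Round grey mat, 94 mm across and 3 mm thick, fixed to the table, with the square cutter's outline printed on it in the same colour, centred. Origin at the centre of its underside (table level); z up; the outline's sides run along its x and y axes.
- mat_oval: Round grey mat, 94 mm across and 3 mm thick, fixed to the table, with the oval cutter's outline printed on it in the same colour, centred. Origin at the centre of its underside (table level); z up; the outline's long axis is its x axis.
- mat_flower: Round grey mat, 94 mm across and 3 mm thick, fixed to the table, with the flower cutter's outline printed on it in the same colour, centred. Origin at the centre of its underside (table level); z up; one outlined petal points along its +x axis.
- glass_mid (a point): Green-tinted empty glass, 54 mm across and 70 mm high, standing loose among the things, not to be moved. The point is its centre, 35 mm up.
- bowl_mid (a point): Small blue bowl with chocolate eggs, 78 mm across and 34 mm high, standing loose among the things, not to be moved. The point is its centre, 17 mm up.

How it is judged (in metres and radians):
At the end, for the whole second after the job is handed in: Each cutter is upright (0.1 rad) and flat on its own mat, centre within 12 mm of the mat's centre, released, at rest; square and oval turned within 0.26 rad of the outline, flower 0.3 (any turn that makes the shapes coincide; round: any); glass and bowl not moved over 30 mm (horizontal distance between round_grip and mat_round below 0.012 m and height (world z) of round_grip between 0.043 and 0.053 m and angle between each of round_grip, square_grip, oval_grip, flower_grip's own z axis and vertical below 0.1 rad and linear speed of each of cutter_round, cutter_square, cutter_oval, cutter_flower below 0.02 m/s and angular speed of each of cutter_round, cutter_square, cutter_oval, cutter_flower below 0.2 rad/s and horizontal distance between square_grip and mat_square below 0.012 m and height (world z) of square_grip between 0.043 and 0.053 m and (angle between the x axis of square_grip and the x axis of mat_square, either way round below 0.26 rad or angle between the x axis of square_grip and the x axis of mat_square, either way round above 1.311 rad) and horizontal distance between oval_grip and mat_oval below 0.012 m and height (world z) of oval_grip between 0.043 and 0.053 m and angle between the x axis of oval_grip and the x axis of mat_oval, either way round below 0.26 rad and horizontal distance between flower_grip and mat_flower below 0.012 m and height (world z) of flower_grip between 0.043 and 0.053 m and (angle between the x axis of flower_grip and the x axis of mat_flower, either way round below 0.3 rad or angle between the x axis of flower_grip and the x axis of mat_flower, either way round between 0.747 and 1.347 rad)); the robot touches nothing.
It fails at once if the glass is moved by more than 30 mm (distance of glass_mid from where it was at the start of the episode above 0.03 m).
It fails at once if the bowl is moved by more than 30 mm (distance of bowl_mid from where it was at the start of the episode above 0.03 m).
It also fails if it takes over 128 s, if anything falls off the work surface, if the arm or the gripper's body presses on something with over 40 N, if the wrist force passes 120 N, or if a joint passes its speed limit or range.

### The arm

A 6-joint arm with a two-finger parallel gripper is mounted at the origin on the work surface. World frame = base frame: x ahead of the robot, y to its left, z up, the work surface at z = 0. Lengths are in mm, angles in rad, forces in N, time in s.
With the tool pointing down it reaches from about 275 to 750 mm from the base axis. Payload 10.2 kg.
Tool frame: the origin (TCP) lies midway between the tips of the shut fingers; the grasp point (between the pads) lies 19 mm behind it; z points along the fingers, y is the line along which they close (so a half turn about z gives the same grasp; the last joint's range is limited). The gripper opens to 85 mm and grips with 20 to 120 N. Pads are 22 mm wide; open, the fingers measure 114 mm over their backs; the gripper's body (76 mm by 85 mm) begins 54 mm behind the grasp point. The pads swing forward as they close: fully open they stand 13 mm farther back than shut.
Start: joints at [1.021, 0.313, 1.498, -0, 1.331, -0.223], TCP at [168.545, 497.216, 231.294] pointing down, gripper open.
Joint ranges: [-2.94, 2.94], [-0.97, 2.17], [0.19, 2.56], [-1.23, 4.37], [0.02, 3.11], [-2.88, 2.88]. Speed limits (rad/s): [2.39, 2.39, 3.01, 3.14, 3.14, 3.14].

### API

Orientations are given as a 3x3 rotation matrix whose columns are the frame's x, y, z axes.
In Python, from rig import r, snapshot, spot_in, spot_point gives the robot as it stands.
- The arm moves only by the tool servo_tool, never from a script. Its argument "deltas" is a list of rows, each an object of numbers: "tx", "ty", "tz": the shift along the tool's x, y, z in mm; "wx", "wy", "wz": the turn, a rotation vector about the tool's x, y, z in degrees; "fingers": the opening, from 0 (shut) to 1 (fully open). In form: [{"tx": .., "ty": .., "tz": .., "wx": .., "wy": .., "wz": .., "fingers": ..}, ...]. A call has exactly 8 rows; each row shifts and turns the commanded pose from where the row before left it, along the tool's axes as they then stand; what a row does not reach is not made up. A row lasts 1/8 s, in which the tool goes at most 62.5 mm and 10.7 degrees, less where a joint would pass 70% of its speed; a pose out of reach is approached as far as the arm can. A call with a gripper value outside its range is refused whole. The fingers move at their own pace and stop on an object; the grip force is fixed at half the most. Time passes only in rows, so rows that do not move let the fingers close, or fill a call up. It gives the time, the measured TCP pose, the force, the opening and the grip force at its end, in the units of the state.
- r.observe(): the state, without advancing time (a new reading comes with each control period).
- snapshot(name): name is "side" or "top"; returns a dict with "image" (420x560x3 uint8, blue, green, red), "mtx" (3x3 intrinsics, pixels), "T" (4x4, takes a point from camera to world coordinates). Camera axes: x right, y up, looking along -z (the intrinsics and any distortion apply to the point x, -y, -z); pixel columns grow to the right and rows downward; lengths in mm; the calibration is good to about 2 mm. A picture is of the moment at which its call begins. There is no depth.
- r.finish_job(): hands the job in; it is judged then, once.
Trained networks look in the newest picture that a camera, given by its name, has taken for a name from the list of things; names that differ only in an ending like _2 or _b are one class to them, and where a whole thing is asked for, a point or a joint stands for the part that bears it (a point fixed in the world has none). Each returns a list of dicts, best first, with "score" (0 to 1); they miss things now and then, are a little off and sometimes report something else, mostly with a low value. They report only what shows in the picture. A call takes as long as a camera call.
- spot_in(label, camera): "location" ([x, y, z] in mm, in the coordinates of the camera as it stood for that picture, good to about 4 mm: the middle of the surface that is visible of it).
- spot_point(label, camera): "location" ([x, y, z] in mm, in the coordinates of the camera as it stood for that picture, good to about 4 mm: a listed point, or the origin of a listed thing).
The state is a dict: "time_s": time; "joint_positions": joint angles; "dq": joint speeds; "tau": joint torques, N m; "tool_pos": TCP position; "orientation": TCP orientation; "contact_force": force on the tool from outside, world axes, zero at the start; "wrist_torque": the same for the moment, N m; "width": finger opening in mm; "gripper_force": force on a finger pad.
Only numpy, scipy, OpenCV 4.12 (cv2) and the standard library are available. Lean on these libraries where they do the work, as an engineer would, in place of code of your own. Each camera call takes 0.05 s, during which the arm holds its last target. There are 200 camera calls.

## Working session

There is one attempt and no reset: what is moved stays moved. The work goes in short steps, Python scripts to look and compute and a tool call to move; the robot and the scene stay as the last step left them, time stands still between calls to the robot, and variables do not carry over. Pictures are saved under pics/ and viewed, at most 14 in all, crops included, and the job is handed in when it is done.

Besides the shell and the picture viewer there is one more tool, called after "Call:" in YAML: its name, and indented under it one key for each argument. servo_tool: Moves the arm, as the interface text tells. Its arguments: {"type":"object","properties":{"deltas":{"type":"array"}},"required":["deltas"]}

```bash
mkdir -p pics; cat > h.py <<'E'
import numpy as np, cv2
from rig import r, snapshot, spot_in, spot_point
def world(s,p): return (s["T"]@np.r_[p,1])[:3]
def ray(s,u,v,z):
    K=s["mtx"]; d=np.array([(u-K[0,2])/K[0,0],-(v-K[1,2])/K[1,1],-1]); d=s["T"][:3,:3]@d; o=s["T"][:3,3]
    return (o+d*(z-o[2])/d[2])
E
python3 - <<'E'
from h import *
for c in ("top","side"):
    s=snapshot(c); cv2.imwrite(f"pics/{c}0.png",s["image"]); print(c,s["T"][:3,3].round(),s["mtx"][0,0].round(), s.keys())
    for n in "round_grip square_grip oval_grip flower_grip mat_round mat_square mat_oval mat_flower glass_mid bowl_mid".split():
        print(n,[(world(s,d["location"]).round().tolist(),round(d["score"],2)) for d in spot_point(n,c)[:2]])
print(r.observe()["orientation"])
E
```

```text
top [ 428.   17. 1039.] 387.0 dict_keys(['image', 'mtx', 'T'])
round_grip [([615.0, 325.0, 45.0], 0.94)]
square_grip [([594.0, -129.0, 52.0], 0.7)]
oval_grip [([590.0, -338.0, 46.0], 0.69)]
flower_grip [([424.0, -336.0, 48.0], 0.88)]
mat_round [([620.0, 115.0, 0.0], 0.9), ([591.0, -339.0, 47.0], 0.51)]
mat_square [([440.0, 325.0, -1.0], 0.67), ([428.0, 98.0, -0.0], 0.64)]
mat_oval [([449.0, -130.0, -0.0], 0.95)]
mat_flower [([432.0, 99.0, 1.0], 0.83)]
glass_mid [([518.0, 215.0, 40.0], 0.97)]
bowl_mid [([522.0, -217.0, 16.0], 0.91)]
side [  56. -948.  717.] 506.0 dict_keys(['image', 'mtx', 'T'])
round_grip [([624.0, 325.0, 46.0], 0.78), ([587.0, -129.0, 49.0], 0.68)]
square_grip [([591.0, -129.0, 49.0], 0.66)]
oval_grip [([593.0, -339.0, 47.0], 0.68), ([590.0, -130.0, 49.0], 0.65)]
flower_grip [([429.0, -341.0, 46.0], 0.98)]
mat_round [([617.0, 113.0, 1.0], 0.97)]
mat_square [([437.0, 321.0, 3.0], 0.78)]
mat_oval [([449.0, -128.0, -0.0], 0.9)]
mat_flower [([430.0, 97.0, 6.0], 0.76)]
glass_mid [([516.0, 219.0, 35.0], 0.56)]
bowl_mid [([524.0, -221.0, 17.0], 0.67)]
[[-9.47090968e-01  3.20965258e-01  3.98916763e-05]
 [ 3.20965258e-01  9.47090969e-01 -1.64255798e-06]
 [-3.83082504e-05  1.12481904e-05 -9.99999999e-01]]
```

```bash
python3 - <<'E'
import cv2
a=cv2.imread("pics/top0.png"); cv2.imwrite("pics/top0b.png",cv2.resize(a,(800,600),interpolation=cv2.INTER_CUBIC))
E
```

```text
(no output)
```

View pics/top0b.png

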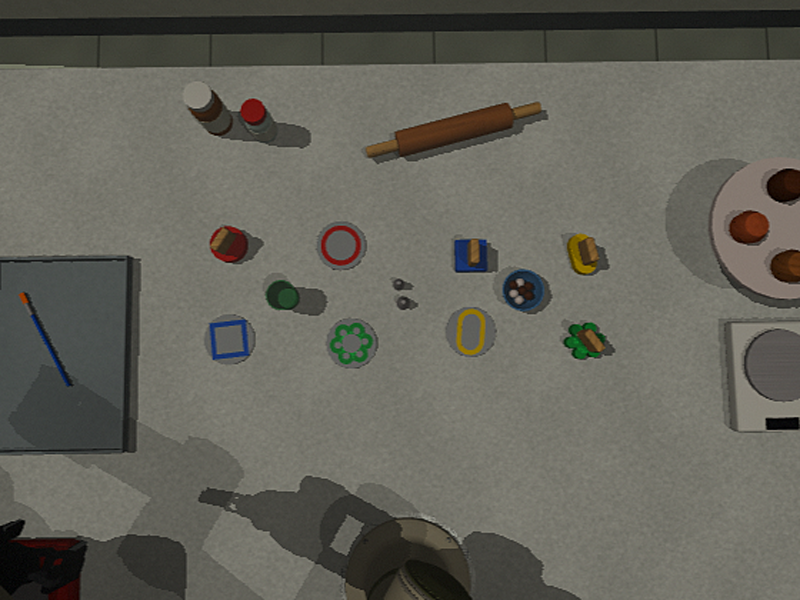

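View pics/side0.png

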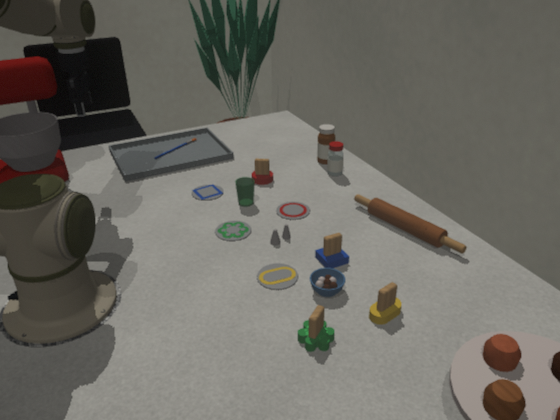

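```bash
cat > fit.py <<'E'
from h import *
from scipy.optimize import minimize
G={"round":(620,325,615,114),"square":(592,-129,438,323),"oval":(591,-338,449,-129),"flower":(426,-338,430,98)}
HUE={"round":[(0,6),(172,180)],"square":[(105,130)],"oval":[(22,35)],"flower":[(45,80)]}
def cmask(img,n,smin=120,vmin=40):
    hsv=cv2.cvtColor(img,cv2.COLOR_BGR2HSV); h=hsv[...,0].astype(int)
    m=np.zeros(h.shape,bool)
    for a,b in HUE[n]: m|=(h>=a)&(h<=b)
    return m&(hsv[...,1]>=smin)&(hsv[...,2]>=vmin)
def outline(n):
    t=np.linspace(0,2*np.pi,120,endpoint=False); c,s=np.cos(t),np.sin(t)
    if n=="round": return 33*np.c_[c,s]
    if n=="square": return 29*np.c_[c,s]/np.maximum(abs(c),abs(s))[:,None]
    if n=="oval": return np.c_[21*c+17*np.sign(c),21*s]
    rr=30+5.5*np.cos(6*t); return rr[:,None]*np.c_[c,s]
def proj(s,P):
    q=(P-s["T"][:3,3])@s["T"][:3,:3]; K=s["mtx"]
    return np.c_[K[0,0]*q[:,0]/-q[:,2]+K[0,2],K[1,1]*-q[:,1]/-q[:,2]+K[1,2]]
def crop(s,c,half=70,up=5):
    u,v=proj(s,np.array([[*c]]))[0]; x0,y0=int(u-half/2),int(v-half/2); x0,y0=max(x0,0),max(y0,0)
    im=s["image"][y0:y0+half,x0:x0+half]
    return cv2.resize(im,None,fx=up,fy=up,interpolation=cv2.INTER_CUBIC),x0,y0,up
def poly(sh,x0,y0,up,p,out):
    cv2.fillPoly(out,[np.round(((p-[x0,y0])+.5)*up*16-8).astype(np.int32)],1,shift=4)
def model(s,n,p,sh,x0,y0,up,base):
    x,y,a=p; R=np.array([[np.cos(a),-np.sin(a)],[np.sin(a),np.cos(a)]])
    lab=np.zeros(sh,np.uint8); o=outline(n)@R.T+[x,y]
    for z in np.linspace(base,base+20,6):
        poly(sh,x0,y0,up,proj(s,np.c_[o,np.full(len(o),z)]),lab)
    b=np.array([[22,8],[22,-8],[-22,-8],[-22,8]])@R.T+[x,y]
    P=np.r_[np.c_[b,np.full(4,base+20)],np.c_[b,np.full(4,base+70)]]
    h=cv2.convexHull(proj(s,P).astype(np.float32))[:,0]
    w=np.zeros(sh,np.uint8); poly(sh,x0,y0,up,h,w); lab[w>0]=2
    return lab
def fitcut(s,n,c,base=0,a0s=np.radians(range(-90,90,15))):
    im,x0,y0,up=crop(s,(*c,30)); hsv=cv2.cvtColor(im,cv2.COLOR_BGR2HSV)
    lab=np.zeros(im.shape[:2],np.uint8)
    wood=(hsv[...,0]>=7)&(hsv[...,0]<=(20 if n=="oval" else 24))&(hsv[...,1]>=70)&(hsv[...,2]>60)
    lab[cmask(im,n)]=1; lab[wood]=2
    f=lambda p:np.mean(model(s,n,(p[0],p[1],p[2]/40),lab.shape,x0,y0,up,base)!=lab)
    best=None
    for a in a0s:
        q=minimize(f,[*c,a*40],method="Nelder-Mead",options=dict(initial_simplex=[[*c,a*40],[c[0]+8,c[1],a*40],[c[0],c[1]+8,a*40],[*c,a*40+8]],maxiter=120))
        if best is None or q.fun<best.fun: best=q
    x,y,a=best.x; return x,y,np.degrees(a/40),best.fun,(lab>0).mean(),im,lab,model(s,n,(x,y,a/40),lab.shape,x0,y0,up,base)
def fitmat(s,n,c):
    im,x0,y0,up=crop(s,(*c,3)); m=cmask(im,n,90).astype(np.uint8)
    k,_=cv2.findContours(m,cv2.RETR_EXTERNAL,cv2.CHAIN_APPROX_NONE); k=max(k,key=cv2.contourArea)[:,0]
    w=np.array([ray(s,(u+.5)/up-.5+x0,(v+.5)/up-.5+y0,3)[:2] for u,v in k],np.float32)
    ctr,sz,_=cv2.minAreaRect(w); M=cv2.moments(w); ctr=np.array([M["m10"],M["m01"]])/M["m00"]
    d=w-ctr; t=np.arctan2(d[:,1],d[:,0]); rr=np.hypot(*d.T); fold={"round":1,"square":4,"oval":2,"flower":6}[n]
    o=np.argsort(t); g=np.linspace(-np.pi,np.pi,720,endpoint=False); ri=np.interp(g,t[o],rr[o],period=2*np.pi)
    a=-np.angle(np.sum(ri*np.exp(-1j*fold*g)))/fold
    if n=="square": a+=np.pi/4
    return *ctr,np.degrees(a),np.round(sz,1)
E
python3 - <<'E'
from fit import *
for c in ("top","side"):
    s=snapshot(c); rows=[]
    for n,g in G.items():
        q=fitcut(s,n,g[:2]); print(c,n,np.round(q[:3],1),np.round(q[3:5],3))
        col=np.array([[0,0,0],[0,255,0],[0,128,255]],np.uint8); rows.append(np.hstack([q[5],col[q[6]],col[q[7]]])[::2,::2][:140])
        try: print("  mat",[np.round(v,1) for v in fitmat(s,n,g[2:])])
        except Exception as e: print(e)
    cv2.imwrite(f"pics/fit_{c}.png",np.vstack(rows))
E
```

```text
top round [619.9 326.5 -35.2] [0.031 0.086]
  mat [np.float64(616.3), np.float64(117.0), np.float64(-97.1), array([75.7, 76.6])]
top square [ 5.925e+02 -1.276e+02 -4.000e-01] [0.021 0.096]
  mat [np.float64(441.8), np.float64(326.5), np.float64(5.8), array([69.3, 69.5])]
top oval [ 591.2 -337.2 -167. ] [0.014 0.095]
  mat [np.float64(449.0), np.float64(-125.0), np.float64(-5.5), array([54.3, 87.4])]
top flower [ 429.3 -335.    36.5] [0.023 0.092]
  mat [np.float64(431.0), np.float64(98.7), np.float64(-22.8), array([81.2, 74. ])]
side round [621.8 331.6 -71.2] [0.017 0.082]
  mat [np.float64(617.6), np.float64(118.0), np.float64(-79.2), array([76.4, 75.3])]
side square [ 594.7 -124.5   19.7] [0.051 0.128]
  mat [np.float64(442.3), np.float64(326.8), np.float64(6.2), array([68.7, 70.1])]
side oval [ 594.  -335.3 -159.4] [0.021 0.171]
  mat [np.float64(450.1), np.float64(-124.6), np.float64(-5.2), array([53.6, 86.3])]
side flower [ 433.2 -330.1   45.2] [0.102 0.109]
  mat [np.float64(432.1), np.float64(99.3), np.float64(-22.6), array([71.3, 78.3])]
```

View pics/fit_top.png

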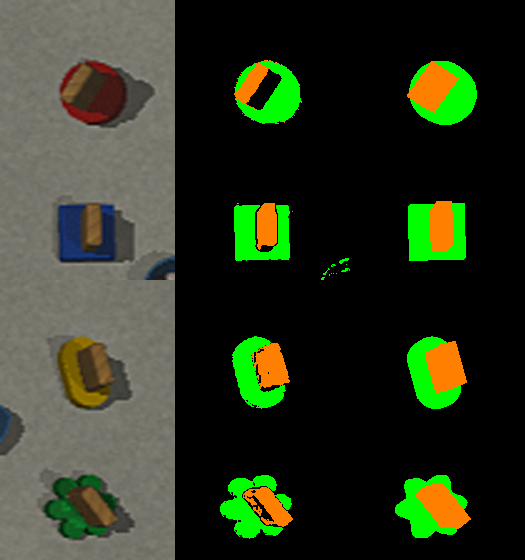

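```bash
python3 - <<'E'
s=open("fit.py").read()
s=s.replace("lab[wood]=2\n","""lab[wood]=2
    u8=cv2.morphologyEx((lab>0).astype(np.uint8),cv2.MORPH_CLOSE,np.ones((7,7)))
    k,_=cv2.findContours(u8,cv2.RETR_EXTERNAL,cv2.CHAIN_APPROX_NONE); ctr=(im.shape[1]/2,im.shape[0]/2)
    k=max(k,key=cv2.contourArea); f=np.zeros_like(lab); cv2.drawContours(f,[k],-1,1,-1); lab[f==0]=0; lab[(f>0)&(lab==0)]=2
""")
s=s.replace("wood=(hsv[...,0]>=7)","wood=(hsv[...,0]>=6)").replace("&(hsv[...,2]>60)","&(hsv[...,2]>30)")
open("fit.py","w").write(s)
E
python3 - <<'E'
from fit import *
out=[]
for c in ("top","side"):
    s=snapshot(c); rows=[]
    for n,g in G.items():
        q=fitcut(s,n,g[:2]); print(c,n,np.round(q[:3],1),np.round(q[3:5],3))
        col=np.array([[0,0,0],[0,255,0],[0,128,255]],np.uint8); rows.append(np.hstack([q[5],col[q[6]],col[q[7]]])[::3,::3][:117])
    out.append(np.vstack(rows))
cv2.imwrite(f"pics/fit2.png",np.hstack(out))
E
```

```text
top round [619.8 326.4 -35. ] [0.01  0.111]
top square [ 591.9 -127.8   -0.8] [0.009 0.1  ]
top oval [ 591.1 -337.2   13. ] [0.009 0.101]
top flower [ 429.2 -334.9   36.1] [0.012 0.105]
side round [621.7 332.  -70.3] [0.015 0.082]
side square [ 593.9 -126.5   13.1] [0.041 0.133]
side oval [ 593.8 -335.2   19.9] [0.019 0.173]
side flower [ 432.  -330.4   43.3] [0.103 0.112]
```

View pics/fit2.png

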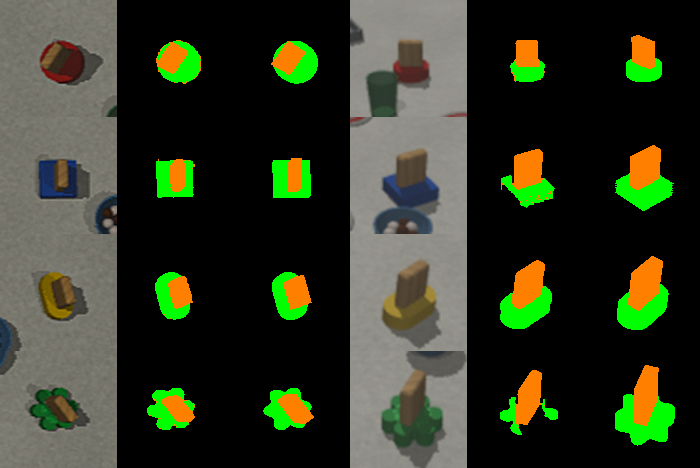

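```bash
cat > mv.py <<'E'
import sys,json,numpy as np
from rig import r
# usage: mv.py "x,y,z,yaw,rows" ... ; yaw = world angle of tool y (deg); '' keeps
o=r.observe(); R=np.array(o["orientation"]); p=np.array(o["tool_pos"]); yaw=np.degrees(np.arctan2(R[1,1],R[0,1]))
print(round(o["time_s"],2),p.round(1),round(yaw,1),"tilt",R[:2,2].round(3),"w",round(o["width"],1))
for a in sys.argv[1:]:
    x,y,z,t,n=[float(v) for v in a.split(",")]; n=int(n); d=(np.array([x,y,z])-p)/n; w=((t-yaw+180)%360-180)/n
    for i in range(n):
        c,s=np.cos(np.radians(yaw)),np.sin(np.radians(yaw)); Y=np.array([c,s,0]); X=np.array([-s,c,0])   # x = y x z, z down
        X=np.cross(Y,[0,0,-1]); print(f'tx {d@X:.1f} ty {d@Y:.1f} tz {-d[2]:.1f} wz {-w:.1f}'); yaw+=w
    p=np.array([x,y,z])
    print("--",round(np.hypot(*d[:2]),1))
E
python3 mv.py 620,326.5,150,55,12 620,326.5,28,55,4
```

```text
1.3 [168.5 497.2 231.3] 71.3 tilt [0. 0.] w 85.6
tx -40.2 ty -1.4 tz 6.8 wz 1.4
tx -40.2 ty -0.4 tz 6.8 wz 1.4
tx -40.2 ty 0.5 tz 6.8 wz 1.4
tx -40.2 ty 1.5 tz 6.8 wz 1.4
tx -40.1 ty 2.4 tz 6.8 wz 1.4
tx -40.1 ty 3.4 tz 6.8 wz 1.4
tx -40.0 ty 4.3 tz 6.8 wz 1.4
tx -39.9 ty 5.3 tz 6.8 wz 1.4
tx -39.7 ty 6.2 tz 6.8 wz 1.4
tx -39.6 ty 7.1 tz 6.8 wz 1.4
tx -39.4 ty 8.1 tz 6.8 wz 1.4
tx -39.2 ty 9.0 tz 6.8 wz 1.4
-- 40.2
tx 0.0 ty 0.0 tz 30.5 wz -0.0
tx 0.0 ty 0.0 tz 30.5 wz -0.0
tx 0.0 ty 0.0 tz 30.5 wz -0.0
tx 0.0 ty 0.0 tz 30.5 wz -0.0
-- 0.0
```

Call:
servo_tool:
  deltas:
    - {"tx":-40,"ty":-1.4,"tz":6.8,"wz":1.4,"fingers":0.6}
    - {"tx":-40,"ty":-0.4,"tz":6.8,"wz":1.4,"fingers":0.6}
    - {"tx":-40,"ty":0.5,"tz":6.8,"wz":1.4,"fingers":0.6}
    - {"tx":-40,"ty":1.5,"tz":6.8,"wz":1.4,"fingers":0.6}
    - {"tx":-40,"ty":2.4,"tz":6.8,"wz":1.4,"fingers":0.6}
    - {"tx":-40,"ty":3.4,"tz":6.8,"wz":1.4,"fingers":0.6}
    - {"tx":-40,"ty":4.3,"tz":6.8,"wz":1.4,"fingers":0.6}
    - {"tx":-40,"ty":5.3,"tz":6.8,"wz":1.4,"fingers":0.6}

```text
invalid input at $.deltas[0]: expected keys tx, ty, tz, wx, wy, wz, fingers
```

```bash
python3 mv.py 620,326.5,140,55,5 620,326.5,110,55,2
```

```text
1.3 [168.5 497.2 231.3] 71.3 tilt [0. 0.] w 85.6
tx -96.5 ty -3.4 tz 18.3 wz 3.3
tx -96.5 ty 2.1 tz 18.3 wz 3.3
tx -96.2 ty 7.6 tz 18.3 wz 3.3
tx -95.6 ty 13.1 tz 18.3 wz 3.3
tx -94.7 ty 18.5 tz 18.3 wz 3.3
-- 96.5
tx 0.0 ty 0.0 tz 15.0 wz -0.0
tx 0.0 ty 0.0 tz 15.0 wz -0.0
-- 0.0
```

All keys are needed.

Call:
servo_tool:
  deltas:
    - {"tx":-40,"ty":-1.4,"tz":6.8,"wx":0,"wy":0,"wz":1.4,"fingers":0.6}
    - {"tx":-40,"ty":-0.4,"tz":6.8,"wx":0,"wy":0,"wz":1.4,"fingers":0.6}
    - {"tx":-40,"ty":0.5,"tz":6.8,"wx":0,"wy":0,"wz":1.4,"fingers":0.6}
    - {"tx":-40,"ty":1.5,"tz":6.8,"wx":0,"wy":0,"wz":1.4,"fingers":0.6}
    - {"tx":-40,"ty":2.4,"tz":6.8,"wx":0,"wy":0,"wz":1.4,"fingers":0.6}
    - {"tx":-40,"ty":3.4,"tz":6.8,"wx":0,"wy":0,"wz":1.4,"fingers":0.6}
    - {"tx":-40,"ty":4.3,"tz":6.8,"wx":0,"wy":0,"wz":1.4,"fingers":0.6}
    - {"tx":-40,"ty":5.3,"tz":6.8,"wx":0,"wy":0,"wz":1.4,"fingers":0.6}

```text
time_s: 2.3
tool_pos: [469.6, 382.5, 176.6]
orientation: [[-0.866, 0.5, 0.0], [0.5, 0.866, 0.0], [0.0, 0.0, -1.0]]
contact_force: [0.1, 0.2, -0.0]
width: 51.0
gripper_force: 0.0
```

```bash
python3 mv.py 620,326.5,140,55,5 620,326.5,110,55,2
```

```text
2.3 [469.6 382.5 176.6] 60.0 tilt [0. 0.] w 51.0
tx -31.6 ty 5.3 tz 7.3 wz 1.0
tx -31.5 ty 5.9 tz 7.3 wz 1.0
tx -31.4 ty 6.4 tz 7.3 wz 1.0
tx -31.3 ty 7.0 tz 7.3 wz 1.0
tx -31.2 ty 7.5 tz 7.3 wz 1.0
-- 32.1
tx 0.0 ty 0.0 tz 15.0 wz 0.0
tx 0.0 ty 0.0 tz 15.0 wz 0.0
-- 0.0
```

Call:
servo_tool:
  deltas:
    - {"tx":-31.6,"ty":5.3,"tz":7.3,"wx":0,"wy":0,"wz":1,"fingers":0.6}
    - {"tx":-31.5,"ty":5.9,"tz":7.3,"wx":0,"wy":0,"wz":1,"fingers":0.6}
    - {"tx":-31.4,"ty":6.4,"tz":7.3,"wx":0,"wy":0,"wz":1,"fingers":0.6}
    - {"tx":-31.3,"ty":7,"tz":7.3,"wx":0,"wy":0,"wz":1,"fingers":0.6}
    - {"tx":-31.2,"ty":7.5,"tz":7.3,"wx":0,"wy":0,"wz":1,"fingers":0.6}
    - {"tx":0,"ty":0,"tz":20,"wx":0,"wy":0,"wz":0,"fingers":0.6}
    - {"tx":0,"ty":0,"tz":20,"wx":0,"wy":0,"wz":0,"fingers":0.6}
    - {"tx":0,"ty":0,"tz":0,"wx":0,"wy":0,"wz":0,"fingers":0.6}

```text
time_s: 3.3
tool_pos: [617.9, 327.0, 98.7]
orientation: [[-0.82, 0.573, -0.003], [0.573, 0.82, -0.001], [0.002, -0.003, -1.0]]
contact_force: [0.6, -0.5, -0.1]
width: 51.3
gripper_force: 0.0
```

```bash
python3 mv.py 620,326.5,28,55,4 ; python3 - <<'E'
from h import *
a=[]
for c in ("top","side"):
    s=snapshot(c); u=(150,150) if c=="top" else (240,120)
    a.append(cv2.resize(s["image"][u[1]-50:u[1]+70,u[0]-60:u[0]+70],None,fx=3,fy=3))
cv2.imwrite("pics/g1.png",np.hstack(a))
E
```

```text
3.3 [617.9 327.   98.7] 55.1 tilt [-0.003 -0.001] w 51.3
tx -0.5 ty 0.2 tz 17.7 wz 0.0
tx -0.5 ty 0.2 tz 17.7 wz 0.0
tx -0.5 ty 0.2 tz 17.7 wz 0.0
tx -0.5 ty 0.2 tz 17.7 wz 0.0
-- 0.5
```

View pics/g1.png

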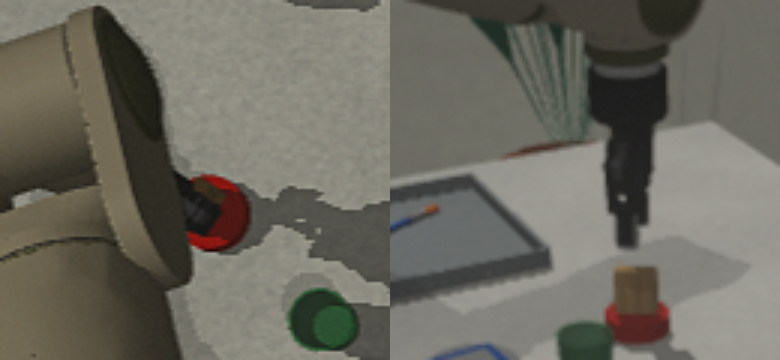

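Call:
servo_tool:
  deltas:
    - {"tx":-0.5,"ty":0.2,"tz":17.7,"wx":0,"wy":0,"wz":0,"fingers":0.6}
    - {"tx":-0.5,"ty":0.2,"tz":17.7,"wx":0,"wy":0,"wz":0,"fingers":0.6}
    - {"tx":-0.5,"ty":0.2,"tz":17.7,"wx":0,"wy":0,"wz":0,"fingers":0.6}
    - {"tx":0,"ty":0,"tz":17,"wx":0,"wy":0,"wz":0,"fingers":0.6}
    - {"tx":0,"ty":0,"tz":0,"wx":0,"wy":0,"wz":0,"fingers":0}
    - {"tx":0,"ty":0,"tz":0,"wx":0,"wy":0,"wz":0,"fingers":0}
    - {"tx":0,"ty":0,"tz":0,"wx":0,"wy":0,"wz":0,"fingers":0}
    - {"tx":0,"ty":0,"tz":0,"wx":0,"wy":0,"wz":0,"fingers":0}

```text
time_s: 4.4
tool_pos: [620.5, 327.0, 30.9]
orientation: [[-0.82, 0.572, 0.001], [0.572, 0.82, 0.0], [-0.001, 0.001, -1.0]]
contact_force: [-0.7, -0.2, 1.3]
width: 15.4
gripper_force: 58.9
```

```bash
python3 mv.py 620,326.5,130,55,3 617,117,130,55,5; python3 mv.py 617,117,31.5,55,4
```

```text
4.4 [620.5 327.   30.9] 55.1 tilt [0.001 0.   ] w 15.4
tx 0.0 ty -0.2 tz -33.0 wz 0.0
tx 0.0 ty -0.2 tz -33.0 wz 0.0
tx 0.0 ty -0.2 tz -33.0 wz 0.0
-- 0.2
tx -23.5 ty -34.7 tz -0.0 wz -0.0
tx -23.5 ty -34.7 tz -0.0 wz -0.0
tx -23.5 ty -34.7 tz -0.0 wz -0.0
tx -23.5 ty -34.7 tz -0.0 wz -0.0
tx -23.5 ty -34.7 tz -0.0 wz -0.0
-- 41.9
4.4 [620.5 327.   30.9] 55.1 tilt [0.001 0.   ] w 15.4
tx -29.3 ty -43.5 tz -0.1 wz 0.0
tx -29.4 ty -43.5 tz -0.1 wz 0.0
tx -29.4 ty -43.5 tz -0.1 wz 0.0
tx -29.4 ty -43.5 tz -0.1 wz 0.0
-- 52.5
```

Call:
servo_tool:
  deltas:
    - {"tx":0,"ty":0,"tz":-33,"wx":0,"wy":0,"wz":0,"fingers":0}
    - {"tx":0,"ty":0,"tz":-33,"wx":0,"wy":0,"wz":0,"fingers":0}
    - {"tx":0,"ty":0,"tz":-33,"wx":0,"wy":0,"wz":0,"fingers":0}
    - {"tx":-23.5,"ty":-34.7,"tz":0,"wx":0,"wy":0,"wz":0,"fingers":0}
    - {"tx":-23.5,"ty":-34.7,"tz":0,"wx":0,"wy":0,"wz":0,"fingers":0}
    - {"tx":-23.5,"ty":-34.7,"tz":0,"wx":0,"wy":0,"wz":0,"fingers":0}
    - {"tx":-23.5,"ty":-34.7,"tz":0,"wx":0,"wy":0,"wz":0,"fingers":0}
    - {"tx":-23.5,"ty":-34.7,"tz":0,"wx":0,"wy":0,"wz":0,"fingers":0}

```text
time_s: 5.4
tool_pos: [617.1, 116.1, 129.5]
orientation: [[-0.82, 0.572, 0.0], [0.572, 0.82, -0.0], [-0.0, 0.0, -1.0]]
contact_force: [0.2, 0.8, -0.8]
width: 15.5
gripper_force: 58.8
```

```bash
python3 mv.py 617.5,117.5,34.5,55,4
```

```text
5.4 [617.1 116.1 129.5] 55.1 tilt [ 0. -0.] w 15.5
tx 0.1 ty 0.4 tz 23.7 wz 0.0
tx 0.1 ty 0.4 tz 23.7 wz 0.0
tx 0.1 ty 0.4 tz 23.7 wz 0.0
tx 0.1 ty 0.4 tz 23.7 wz 0.0
-- 0.4
```

Call:
servo_tool:
  deltas:
    - {"tx":0,"ty":0.5,"tz":30,"wx":0,"wy":0,"wz":0,"fingers":0}
    - {"tx":0,"ty":0.5,"tz":30,"wx":0,"wy":0,"wz":0,"fingers":0}
    - {"tx":0,"ty":0.5,"tz":22,"wx":0,"wy":0,"wz":0,"fingers":0}
    - {"tx":0,"ty":0,"tz":8,"wx":0,"wy":0,"wz":0,"fingers":0}
    - {"tx":0,"ty":0,"tz":4.5,"wx":0,"wy":0,"wz":0,"fingers":0}
    - {"tx":0,"ty":0,"tz":1,"wx":0,"wy":0,"wz":0,"fingers":0}
    - {"tx":0,"ty":0,"tz":0,"wx":0,"wy":0,"wz":0,"fingers":0}
    - {"tx":0,"ty":0,"tz":0,"wx":0,"wy":0,"wz":0,"fingers":0}

```text
time_s: 6.4
tool_pos: [618.4, 118.6, 34.3]
orientation: [[-0.82, 0.572, 0.001], [0.572, 0.82, -0.0], [-0.001, 0.0, -1.0]]
contact_force: [-0.2, -0.0, -1.8]
width: 15.0
gripper_force: 58.9
```

```bash
python3 mv.py 617.5,117.5,130,55,3 592,-128,130,89,7
```

```text
6.4 [618.4 118.6  34.3] 55.1 tilt [ 0.001 -0.   ] w 15.0
tx 0.0 ty -0.5 tz -31.9 wz 0.0
tx 0.0 ty -0.5 tz -31.9 wz 0.0
tx 0.0 ty -0.5 tz -31.9 wz 0.0
-- 0.5
tx -17.1 ty -30.8 tz -0.0 wz -4.9
tx -14.5 ty -32.2 tz -0.0 wz -4.9
tx -11.7 ty -33.3 tz -0.0 wz -4.9
tx -8.8 ty -34.1 tz -0.0 wz -4.9
tx -5.9 ty -34.8 tz -0.0 wz -4.9
tx -2.9 ty -35.1 tz -0.0 wz -4.9
tx 0.0 ty -35.3 tz -0.0 wz -4.9
-- 35.3
```

Call:
servo_tool:
  deltas:
    - {"tx":0,"ty":-0.5,"tz":0.5,"wx":0,"wy":0,"wz":0,"fingers":0}
    - {"tx":0,"ty":0,"tz":0,"wx":0,"wy":0,"wz":0,"fingers":0.5}
    - {"tx":0,"ty":0,"tz":0,"wx":0,"wy":0,"wz":0,"fingers":0.5}
    - {"tx":0,"ty":0,"tz":0,"wx":0,"wy":0,"wz":0,"fingers":0.5}
    - {"tx":0,"ty":0,"tz":-20,"wx":0,"wy":0,"wz":0,"fingers":0.5}
    - {"tx":0,"ty":0,"tz":-30,"wx":0,"wy":0,"wz":0,"fingers":0.5}
    - {"tx":0,"ty":0,"tz":-45,"wx":0,"wy":0,"wz":0,"fingers":0.6}
    - {"tx":-17.1,"ty":-30.8,"tz":0,"wx":0,"wy":0,"wz":-4.9,"fingers":0.6}

```text
time_s: 7.4
tool_pos: [615.8, 84.3, 132.0]
orientation: [[-0.868, 0.496, 0.007], [0.496, 0.868, -0.0], [-0.006, 0.003, -1.0]]
contact_force: [0.5, -0.3, -0.9]
width: 51.1
gripper_force: 0.0
```

```bash
python3 mv.py 592,-128,125,89,6 592,-128,29,89,4
```

```text
7.4 [615.8  84.3 132. ] 60.3 tilt [ 0.007 -0.   ] w 51.1
tx -14.1 ty -32.7 tz 1.2 wz -4.8
tx -11.3 ty -33.7 tz 1.2 wz -4.8
tx -8.5 ty -34.6 tz 1.2 wz -4.8
tx -5.6 ty -35.2 tz 1.2 wz -4.8
tx -2.6 ty -35.5 tz 1.2 wz -4.8
tx 0.4 ty -35.6 tz 1.2 wz -4.8
-- 35.6
tx 0.0 ty 0.0 tz 24.0 wz 0.0
tx 0.0 ty 0.0 tz 24.0 wz 0.0
tx 0.0 ty 0.0 tz 24.0 wz 0.0
tx 0.0 ty 0.0 tz 24.0 wz 0.0
-- 0.0
```

Call:
servo_tool:
  deltas:
    - {"tx":-14.1,"ty":-32.7,"tz":1.2,"wx":0,"wy":0,"wz":-4.8,"fingers":0.6}
    - {"tx":-11.3,"ty":-33.7,"tz":1.2,"wx":0,"wy":0,"wz":-4.8,"fingers":0.6}
    - {"tx":-8.5,"ty":-34.6,"tz":1.2,"wx":0,"wy":0,"wz":-4.8,"fingers":0.6}
    - {"tx":-5.6,"ty":-35.2,"tz":1.2,"wx":0,"wy":0,"wz":-4.8,"fingers":0.6}
    - {"tx":-2.6,"ty":-35.5,"tz":1.2,"wx":0,"wy":0,"wz":-4.8,"fingers":0.6}
    - {"tx":0.4,"ty":-35.6,"tz":1.2,"wx":0,"wy":0,"wz":-4.8,"fingers":0.6}
    - {"tx":0,"ty":0,"tz":15,"wx":0,"wy":0,"wz":0,"fingers":0.6}
    - {"tx":0,"ty":0,"tz":0,"wx":0,"wy":0,"wz":0,"fingers":0.6}

```text
time_s: 8.4
tool_pos: [588.8, -128.2, 104.6]
orientation: [[-1.0, 0.022, -0.003], [0.022, 1.0, 0.001], [0.003, 0.001, -1.0]]
contact_force: [1.1, 0.2, -0.3]
width: 51.3
gripper_force: 0.0
```

```bash
python3 mv.py 592,-128,30,89,4
python3 - <<'E'
from fit import *
s=snapshot("top"); q=fitcut(s,"round",(617,117),3); print(np.round(q[:5],2)); print(fitcut(s,"flower",(429,-335))[:5])
E
```

```text
8.4 [ 588.8 -128.2  104.6] 88.7 tilt [-0.003  0.001] w 51.3
tx -0.8 ty 0.1 tz 18.7 wz -0.1
tx -0.8 ty 0.1 tz 18.7 wz -0.1
tx -0.8 ty 0.1 tz 18.7 wz -0.1
tx -0.8 ty 0.1 tz 18.7 wz -0.1
-- 0.8
[ 6.1764e+02  1.1845e+02 -3.5860e+01  3.0000e-02  1.3000e-01]
(np.float64(429.16796159076995), np.float64(-334.98956939944026), np.float64(36.3529083268146), np.float64(0.01697142857142857), np.float64(0.10033469387755102))
```

Call:
servo_tool:
  deltas:
    - {"tx":-0.8,"ty":0,"tz":19,"wx":0,"wy":0,"wz":0,"fingers":0.6}
    - {"tx":-0.8,"ty":0,"tz":19,"wx":0,"wy":0,"wz":0,"fingers":0.6}
    - {"tx":-0.8,"ty":0,"tz":19,"wx":0,"wy":0,"wz":0,"fingers":0.6}
    - {"tx":0,"ty":0,"tz":18,"wx":0,"wy":0,"wz":0,"fingers":0.6}
    - {"tx":0,"ty":0,"tz":0,"wx":0,"wy":0,"wz":0,"fingers":0}
    - {"tx":0,"ty":0,"tz":0,"wx":0,"wy":0,"wz":0,"fingers":0}
    - {"tx":0,"ty":0,"tz":0,"wx":0,"wy":0,"wz":0,"fingers":0}
    - {"tx":0,"ty":0,"tz":0,"wx":0,"wy":0,"wz":0,"fingers":0}

```text
time_s: 9.45
tool_pos: [592.1, -129.2, 31.7]
orientation: [[-1.0, 0.021, 0.001], [0.021, 1.0, -0.0], [-0.001, -0.0, -1.0]]
contact_force: [-0.5, 0.5, 0.2]
width: 15.2
gripper_force: 58.8
```

```bash
python3 mv.py 592,-128,150,89,3 442,326.5,150,95.5,13
```

```text
9.45 [ 592.1 -129.2   31.7] 88.8 tilt [ 0.001 -0.   ] w 15.2
tx 0.0 ty 0.4 tz -39.4 wz -0.1
tx 0.0 ty 0.4 tz -39.4 wz -0.1
tx 0.0 ty 0.4 tz -39.4 wz -0.1
-- 0.4
tx 12.1 ty 34.8 tz -0.0 wz -0.5
tx 11.8 ty 34.9 tz -0.0 wz -0.5
tx 11.5 ty 35.0 tz -0.0 wz -0.5
tx 11.2 ty 35.1 tz -0.0 wz -0.5
tx 10.9 ty 35.2 tz -0.0 wz -0.5
tx 10.6 ty 35.3 tz -0.0 wz -0.5
tx 10.3 ty 35.3 tz -0.0 wz -0.5
tx 10.0 ty 35.4 tz -0.0 wz -0.5
tx 9.7 ty 35.5 tz -0.0 wz -0.5
tx 9.4 ty 35.6 tz -0.0 wz -0.5
tx 9.1 ty 35.7 tz -0.0 wz -0.5
tx 8.8 ty 35.8 tz -0.0 wz -0.5
tx 8.4 ty 35.8 tz -0.0 wz -0.5
-- 36.8
```

Call:
servo_tool:
  deltas:
    - {"tx":0,"ty":0.4,"tz":-39,"wx":0,"wy":0,"wz":0,"fingers":0}
    - {"tx":0,"ty":0.4,"tz":-39,"wx":0,"wy":0,"wz":0,"fingers":0}
    - {"tx":0,"ty":0.4,"tz":-39,"wx":0,"wy":0,"wz":0,"fingers":0}
    - {"tx":12,"ty":35,"tz":0,"wx":0,"wy":0,"wz":-0.5,"fingers":0}
    - {"tx":12,"ty":35,"tz":0,"wx":0,"wy":0,"wz":-0.5,"fingers":0}
    - {"tx":12,"ty":35,"tz":0,"wx":0,"wy":0,"wz":-0.5,"fingers":0}
    - {"tx":11,"ty":35,"tz":0,"wx":0,"wy":0,"wz":-0.5,"fingers":0}
    - {"tx":11,"ty":35,"tz":0,"wx":0,"wy":0,"wz":-0.5,"fingers":0}

```text
time_s: 10.45
tool_pos: [534.1, 48.4, 148.3]
orientation: [[-1.0, -0.022, 0.0], [-0.022, 1.0, -0.0], [-0.0, -0.0, -1.0]]
contact_force: [0.5, 0.3, -1.8]
width: 15.3
gripper_force: 58.6
```

Call:
servo_tool:
  deltas:
    - {"tx":11,"ty":35,"tz":0,"wx":0,"wy":0,"wz":-0.5,"fingers":0}
    - {"tx":10,"ty":35,"tz":0,"wx":0,"wy":0,"wz":-0.5,"fingers":0}
    - {"tx":10,"ty":35,"tz":0,"wx":0,"wy":0,"wz":-0.5,"fingers":0}
    - {"tx":10,"ty":35,"tz":0,"wx":0,"wy":0,"wz":-0.5,"fingers":0}
    - {"tx":9,"ty":36,"tz":0,"wx":0,"wy":0,"wz":-0.5,"fingers":0}
    - {"tx":9,"ty":36,"tz":0,"wx":0,"wy":0,"wz":-0.5,"fingers":0}
    - {"tx":9,"ty":36,"tz":0,"wx":0,"wy":0,"wz":-0.5,"fingers":0}
    - {"tx":8,"ty":36,"tz":0,"wx":0,"wy":0,"wz":-0.5,"fingers":0}

```text
time_s: 11.45
tool_pos: [443.1, 328.1, 148.3]
orientation: [[-0.996, -0.092, 0.0], [-0.092, 0.996, 0.0], [-0.0, 0.0, -1.0]]
contact_force: [-0.6, 0.0, -1.8]
width: 15.0
gripper_force: 58.6
```

```bash
python3 mv.py 442,326,35.3,95.5,4
```

```text
11.45 [443.1 328.1 148.3] 95.3 tilt [0. 0.] w 15.0
tx 0.3 ty -0.5 tz 28.2 wz -0.1
tx 0.3 ty -0.5 tz 28.2 wz -0.1
tx 0.3 ty -0.5 tz 28.2 wz -0.1
tx 0.3 ty -0.5 tz 28.2 wz -0.1
-- 0.6
```

Call:
servo_tool:
  deltas:
    - {"tx":0.4,"ty":-0.6,"tz":35,"wx":0,"wy":0,"wz":0,"fingers":0}
    - {"tx":0.4,"ty":-0.6,"tz":35,"wx":0,"wy":0,"wz":0,"fingers":0}
    - {"tx":0.4,"ty":-0.6,"tz":28,"wx":0,"wy":0,"wz":0,"fingers":0}
    - {"tx":0,"ty":0,"tz":10,"wx":0,"wy":0,"wz":0,"fingers":0}
    - {"tx":0,"ty":0,"tz":4.5,"wx":0,"wy":0,"wz":0,"fingers":0}
    - {"tx":0,"ty":0,"tz":1,"wx":0,"wy":0,"wz":0,"fingers":0}
    - {"tx":0,"ty":0,"tz":0,"wx":0,"wy":0,"wz":0,"fingers":0}
    - {"tx":0,"ty":0,"tz":0,"wx":0,"wy":0,"wz":0,"fingers":0.5}

```text
time_s: 12.45
tool_pos: [443.0, 325.3, 35.3]
orientation: [[-0.996, -0.092, 0.001], [-0.092, 0.996, 0.001], [-0.001, 0.0, -1.0]]
contact_force: [-0.7, 0.5, 0.6]
width: 32.4
gripper_force: 0.0
```

Call:
servo_tool:
  deltas:
    - {"tx":0,"ty":0,"tz":0,"wx":0,"wy":0,"wz":0,"fingers":0.5}
    - {"tx":0,"ty":0,"tz":0,"wx":0,"wy":0,"wz":0,"fingers":0.5}
    - {"tx":0,"ty":0,"tz":-20,"wx":0,"wy":0,"wz":0,"fingers":0.5}
    - {"tx":0,"ty":0,"tz":-30,"wx":0,"wy":0,"wz":0,"fingers":0.5}
    - {"tx":0,"ty":0,"tz":-40,"wx":0,"wy":0,"wz":0,"fingers":0.6}
    - {"tx":0,"ty":0,"tz":-20,"wx":0,"wy":0,"wz":0,"fingers":0.6}
    - {"tx":0,"ty":0,"tz":0,"wx":0,"wy":0,"wz":0,"fingers":0.6}
    - {"tx":0,"ty":0,"tz":0,"wx":0,"wy":0,"wz":0,"fingers":0.6}

```text
time_s: 13.45
tool_pos: [442.2, 324.9, 143.5]
orientation: [[-0.996, -0.092, -0.002], [-0.092, 0.996, -0.001], [0.002, -0.001, -1.0]]
contact_force: [-0.4, 0.2, 0.7]
width: 51.4
gripper_force: 0.0
```

```bash
python3 mv.py 591,-337,130,103,16
```

```text
13.45 [442.2 324.9 143.5] 95.3 tilt [-0.002 -0.001] w 51.4
tx -5.5 ty -42.0 tz 0.8 wz -0.5
tx -5.1 ty -42.1 tz 0.8 wz -0.5
tx -4.7 ty -42.1 tz 0.8 wz -0.5
tx -4.4 ty -42.2 tz 0.8 wz -0.5
tx -4.0 ty -42.2 tz 0.8 wz -0.5
tx -3.7 ty -42.2 tz 0.8 wz -0.5
tx -3.3 ty -42.3 tz 0.8 wz -0.5
tx -3.0 ty -42.3 tz 0.8 wz -0.5
tx -2.6 ty -42.3 tz 0.8 wz -0.5
tx -2.3 ty -42.3 tz 0.8 wz -0.5
tx -1.9 ty -42.4 tz 0.8 wz -0.5
tx -1.5 ty -42.4 tz 0.8 wz -0.5
tx -1.2 ty -42.4 tz 0.8 wz -0.5
tx -0.8 ty -42.4 tz 0.8 wz -0.5
tx -0.5 ty -42.4 tz 0.8 wz -0.5
tx -0.1 ty -42.4 tz 0.8 wz -0.5
-- 42.4
```

Call:
servo_tool:
  deltas:
    - {"tx":-5.5,"ty":-42,"tz":1,"wx":0,"wy":0,"wz":-0.5,"fingers":0.6}
    - {"tx":-5,"ty":-42,"tz":1,"wx":0,"wy":0,"wz":-0.5,"fingers":0.6}
    - {"tx":-4.5,"ty":-42,"tz":1,"wx":0,"wy":0,"wz":-0.5,"fingers":0.6}
    - {"tx":-4.5,"ty":-42,"tz":1,"wx":0,"wy":0,"wz":-0.5,"fingers":0.6}
    - {"tx":-4,"ty":-42,"tz":1,"wx":0,"wy":0,"wz":-0.5,"fingers":0.6}
    - {"tx":-3.5,"ty":-42,"tz":1,"wx":0,"wy":0,"wz":-0.5,"fingers":0.6}
    - {"tx":-3,"ty":-42,"tz":1,"wx":0,"wy":0,"wz":-0.5,"fingers":0.6}
    - {"tx":-3,"ty":-42,"tz":1,"wx":0,"wy":0,"wz":-0.5,"fingers":0.6}

```text
time_s: 14.45
tool_pos: [516.1, -5.7, 135.3]
orientation: [[-0.987, -0.161, -0.002], [-0.161, 0.987, 0.001], [0.002, 0.001, -1.0]]
contact_force: [1.2, 0.4, -0.2]
width: 51.0
gripper_force: 0.0
```

Call:
servo_tool:
  deltas:
    - {"tx":-2.5,"ty":-42,"tz":1,"wx":0,"wy":0,"wz":-0.5,"fingers":0.6}
    - {"tx":-2.5,"ty":-42,"tz":1,"wx":0,"wy":0,"wz":-0.5,"fingers":0.6}
    - {"tx":-2,"ty":-42,"tz":1,"wx":0,"wy":0,"wz":-0.5,"fingers":0.6}
    - {"tx":-1.5,"ty":-42,"tz":1,"wx":0,"wy":0,"wz":-0.5,"fingers":0.6}
    - {"tx":-1,"ty":-42,"tz":1,"wx":0,"wy":0,"wz":-0.5,"fingers":0.6}
    - {"tx":-1,"ty":-42,"tz":1,"wx":0,"wy":0,"wz":-0.5,"fingers":0.6}
    - {"tx":-0.5,"ty":-42,"tz":1,"wx":0,"wy":0,"wz":-0.5,"fingers":0.6}
    - {"tx":0,"ty":-40,"tz":1,"wx":0,"wy":0,"wz":-0.5,"fingers":0.6}

```text
time_s: 15.45
tool_pos: [590.8, -331.3, 126.8]
orientation: [[-0.973, -0.23, -0.002], [-0.23, 0.973, 0.002], [0.001, 0.002, -1.0]]
contact_force: [0.4, -0.5, 0.9]
width: 51.3
gripper_force: 0.0
```

```bash
python3 mv.py 591,-337,31.5,103,4
python3 - <<'E'
from fit import *
s=snapshot("top")
print(np.round(fitcut(s,"square",(442,326),3)[:5],2))
for c in("top","side"): s=snapshot(c); print([(n,[world(s,d["location"]).round() for d in spot_point(n,c)[:1]]) for n in("glass_mid","bowl_mid")])
E
```

```text
15.45 [ 590.8 -331.3  126.8] 103.3 tilt [-0.002  0.002] w 51.3
tx 0.3 ty -1.4 tz 23.8 wz 0.1
tx 0.3 ty -1.4 tz 23.8 wz 0.1
tx 0.3 ty -1.4 tz 23.8 wz 0.1
tx 0.3 ty -1.4 tz 23.8 wz 0.1
-- 1.4
[4.4246e+02 3.2530e+02 5.2900e+00 3.0000e-02 1.3000e-01]
[('glass_mid', [array([518., 217.,  37.])]), ('bowl_mid', [array([ 524., -216.,   18.])])]
[('glass_mid', [array([517., 215.,  36.])]), ('bowl_mid', [array([ 521., -223.,   20.])])]
```

Square placed well. Next, the oval.

Call:
servo_tool:
  deltas:
    - {"tx":0,"ty":-2.5,"tz":26,"wx":0,"wy":0,"wz":0,"fingers":0.6}
    - {"tx":0,"ty":-2.5,"tz":25,"wx":0,"wy":0,"wz":0,"fingers":0.6}
    - {"tx":0,"ty":-0.5,"tz":24,"wx":0,"wy":0,"wz":0,"fingers":0.6}
    - {"tx":0,"ty":0,"tz":20,"wx":0,"wy":0,"wz":0,"fingers":0.6}
    - {"tx":0,"ty":0,"tz":0,"wx":0,"wy":0,"wz":0,"fingers":0}
    - {"tx":0,"ty":0,"tz":0,"wx":0,"wy":0,"wz":0,"fingers":0}
    - {"tx":0,"ty":0,"tz":0,"wx":0,"wy":0,"wz":0,"fingers":0}
    - {"tx":0,"ty":0,"tz":0,"wx":0,"wy":0,"wz":0,"fingers":0}

```text
time_s: 16.8
tool_pos: [592.8, -335.8, 34.7]
orientation: [[-0.973, -0.23, 0.001], [-0.23, 0.973, -0.001], [-0.001, -0.001, -1.0]]
contact_force: [-0.4, -0.0, 2.6]
width: 15.1
gripper_force: 62.1
```

```bash
python3 mv.py 591,-337,130,103,3 449,-125,130,84.5,9
```

```text
16.8 [ 592.8 -335.8   34.7] 103.3 tilt [ 0.001 -0.001] w 15.1
tx 0.7 ty -0.2 tz -31.8 wz 0.1
tx 0.7 ty -0.2 tz -31.8 wz 0.1
tx 0.7 ty -0.2 tz -31.8 wz 0.1
-- 0.7
tx 10.1 ty 26.5 tz -0.0 wz 2.1
tx 11.0 ty 26.1 tz -0.0 wz 2.1
tx 11.9 ty 25.7 tz -0.0 wz 2.1
tx 12.9 ty 25.3 tz -0.0 wz 2.1
tx 13.8 ty 24.8 tz -0.0 wz 2.1
tx 14.6 ty 24.3 tz -0.0 wz 2.1
tx 15.5 ty 23.7 tz -0.0 wz 2.1
tx 16.3 ty 23.2 tz -0.0 wz 2.1
tx 17.2 ty 22.6 tz -0.0 wz 2.1
-- 28.4
```

Call:
servo_tool:
  deltas:
    - {"tx":0,"ty":0,"tz":-32,"wx":0,"wy":0,"wz":0,"fingers":0}
    - {"tx":0,"ty":0,"tz":-32,"wx":0,"wy":0,"wz":0,"fingers":0}
    - {"tx":0,"ty":0,"tz":-31,"wx":0,"wy":0,"wz":0,"fingers":0}
    - {"tx":10,"ty":26.5,"tz":0,"wx":0,"wy":0,"wz":2.1,"fingers":0}
    - {"tx":11,"ty":26,"tz":0,"wx":0,"wy":0,"wz":2.1,"fingers":0}
    - {"tx":12,"ty":25.5,"tz":0,"wx":0,"wy":0,"wz":2.1,"fingers":0}
    - {"tx":13,"ty":25.5,"tz":0,"wx":0,"wy":0,"wz":2.1,"fingers":0}
    - {"tx":14,"ty":25,"tz":0,"wx":0,"wy":0,"wz":2.1,"fingers":0}

```text
time_s: 17.8
tool_pos: [512.1, -217.2, 128.7]
orientation: [[-0.999, -0.047, 0.0], [-0.047, 0.999, -0.0], [-0.0, -0.0, -1.0]]
contact_force: [0.9, 0.5, -1.2]
width: 15.0
gripper_force: 61.3
```

Call:
servo_tool:
  deltas:
    - {"tx":14.5,"ty":24.5,"tz":0,"wx":0,"wy":0,"wz":2.1,"fingers":0}
    - {"tx":15.5,"ty":23.5,"tz":0,"wx":0,"wy":0,"wz":2.1,"fingers":0}
    - {"tx":16.5,"ty":23,"tz":0,"wx":0,"wy":0,"wz":2.1,"fingers":0}
    - {"tx":17,"ty":22.5,"tz":0,"wx":0,"wy":0,"wz":2.1,"fingers":0}
    - {"tx":0,"ty":0,"tz":30,"wx":0,"wy":0,"wz":0,"fingers":0}
    - {"tx":0,"ty":0,"tz":20,"wx":0,"wy":0,"wz":0,"fingers":0}
    - {"tx":0,"ty":0,"tz":0,"wx":0,"wy":0,"wz":0,"fingers":0}
    - {"tx":0,"ty":0,"tz":0,"wx":0,"wy":0,"wz":0,"fingers":0}

```text
time_s: 18.8
tool_pos: [450.3, -124.2, 79.5]
orientation: [[-0.995, 0.098, 0.001], [0.098, 0.995, -0.001], [-0.001, -0.001, -1.0]]
contact_force: [0.5, -0.6, -0.5]
width: 15.5
gripper_force: 61.2
```

```bash
python3 mv.py 450.5,-125,37.7,84.5,3
```

```text
18.8 [ 450.3 -124.2   79.5] 84.4 tilt [ 0.001 -0.001] w 15.5
tx -0.1 ty -0.2 tz 13.9 wz -0.0
tx -0.1 ty -0.2 tz 13.9 wz -0.0
tx -0.1 ty -0.2 tz 13.9 wz -0.0
-- 0.3
```

Call:
servo_tool:
  deltas:
    - {"tx":0,"ty":-0.5,"tz":22,"wx":0,"wy":0,"wz":0,"fingers":0}
    - {"tx":0,"ty":0,"tz":14,"wx":0,"wy":0,"wz":0,"fingers":0}
    - {"tx":0,"ty":0,"tz":4,"wx":0,"wy":0,"wz":0,"fingers":0}
    - {"tx":0,"ty":0,"tz":1.5,"wx":0,"wy":0,"wz":0,"fingers":0}
    - {"tx":0,"ty":0,"tz":0,"wx":0,"wy":0,"wz":0,"fingers":0}
    - {"tx":0,"ty":0,"tz":0,"wx":0,"wy":0,"wz":0,"fingers":0.5}
    - {"tx":0,"ty":0,"tz":0,"wx":0,"wy":0,"wz":0,"fingers":0.5}
    - {"tx":0,"ty":0,"tz":0,"wx":0,"wy":0,"wz":0,"fingers":0.5}

```text
time_s: 19.8
tool_pos: [449.9, -124.5, 37.2]
orientation: [[-0.995, 0.098, 0.0], [0.098, 0.995, -0.0], [-0.0, -0.0, -1.0]]
contact_force: [-0.2, -0.3, -0.2]
width: 42.6
gripper_force: 0.0
```

Call:
servo_tool:
  deltas:
    - {"tx":0,"ty":0,"tz":-20,"wx":0,"wy":0,"wz":0,"fingers":0.5}
    - {"tx":0,"ty":0,"tz":-35,"wx":0,"wy":0,"wz":0,"fingers":0.5}
    - {"tx":0,"ty":0,"tz":-40,"wx":0,"wy":0,"wz":0,"fingers":0.6}
    - {"tx":0,"ty":0,"tz":-10,"wx":0,"wy":0,"wz":8,"fingers":0.6}
    - {"tx":0,"ty":0,"tz":0,"wx":0,"wy":0,"wz":10,"fingers":0.6}
    - {"tx":0,"ty":0,"tz":0,"wx":0,"wy":0,"wz":10,"fingers":0.6}
    - {"tx":0,"ty":0,"tz":0,"wx":0,"wy":0,"wz":10,"fingers":0.6}
    - {"tx":0,"ty":0,"tz":0,"wx":0,"wy":0,"wz":10,"fingers":0.6}

```text
time_s: 20.8
tool_pos: [449.7, -124.4, 142.1]
orientation: [[-0.588, 0.809, -0.0], [0.809, 0.588, 0.0], [0.0, -0.0, -1.0]]
contact_force: [0.4, 0.7, 0.1]
width: 51.3
gripper_force: 0.0
```

```bash
python3 mv.py 429,-335,135,-54,10
```

```text
20.8 [ 449.7 -124.4  142.1] 36.0 tilt [-0.  0.] w 51.3
tx -15.8 ty -14.1 tz 0.7 wz 9.0
tx -17.8 ty -11.4 tz 0.7 wz 9.0
tx -19.4 ty -8.5 tz 0.7 wz 9.0
tx -20.5 ty -5.4 tz 0.7 wz 9.0
tx -21.1 ty -2.1 tz 0.7 wz 9.0
tx -21.1 ty 1.2 tz 0.7 wz 9.0
tx -20.7 ty 4.5 tz 0.7 wz 9.0
tx -19.7 ty 7.7 tz 0.7 wz 9.0
tx -18.3 ty 10.7 tz 0.7 wz 9.0
tx -16.4 ty 13.4 tz 0.7 wz 9.0
-- 21.2
```

Call:
servo_tool:
  deltas:
    - {"tx":-15.8,"ty":-14.1,"tz":1,"wx":0,"wy":0,"wz":9,"fingers":0.6}
    - {"tx":-17.8,"ty":-11.4,"tz":1,"wx":0,"wy":0,"wz":9,"fingers":0.6}
    - {"tx":-19.4,"ty":-8.5,"tz":1,"wx":0,"wy":0,"wz":9,"fingers":0.6}
    - {"tx":-20.5,"ty":-5.4,"tz":1,"wx":0,"wy":0,"wz":9,"fingers":0.6}
    - {"tx":-21.1,"ty":-2.1,"tz":1,"wx":0,"wy":0,"wz":9,"fingers":0.6}
    - {"tx":-21.1,"ty":1.2,"tz":1,"wx":0,"wy":0,"wz":9,"fingers":0.6}
    - {"tx":-20.7,"ty":4.5,"tz":1,"wx":0,"wy":0,"wz":9,"fingers":0.6}
    - {"tx":-19.7,"ty":7.7,"tz":1,"wx":0,"wy":0,"wz":9,"fingers":0.6}

```text
time_s: 21.8
tool_pos: [433.9, -293.8, 134.1]
orientation: [[0.587, 0.81, -0.0], [0.81, -0.587, 0.0], [0.0, -0.0, -1.0]]
contact_force: [0.4, 1.4, -0.7]
width: 51.2
gripper_force: 0.0
```

Call:
servo_tool:
  deltas:
    - {"tx":-18.3,"ty":10.7,"tz":1,"wx":0,"wy":0,"wz":9,"fingers":0.6}
    - {"tx":-16.4,"ty":13.4,"tz":1,"wx":0,"wy":0,"wz":9,"fingers":0.6}
    - {"tx":0,"ty":0,"tz":30,"wx":0,"wy":0,"wz":0,"fingers":0.6}
    - {"tx":0,"ty":0,"tz":0,"wx":0,"wy":0,"wz":0,"fingers":0.6}
    - {"tx":0,"ty":0,"tz":0,"wx":0,"wy":0,"wz":0,"fingers":0.6}
    - {"tx":0,"ty":0,"tz":0,"wx":0,"wy":0,"wz":0,"fingers":0.6}
    - {"tx":0,"ty":0,"tz":0,"wx":0,"wy":0,"wz":0,"fingers":0.6}
    - {"tx":0,"ty":0,"tz":0,"wx":0,"wy":0,"wz":0,"fingers":0.6}

```text
time_s: 22.8
tool_pos: [430.2, -335.3, 102.4]
orientation: [[0.805, 0.593, 0.0], [0.593, -0.805, -0.0], [0.0, 0.001, -1.0]]
contact_force: [0.4, 0.1, -0.3]
width: 51.1
gripper_force: 0.0
```

```bash
python3 mv.py 429,-335,31.5,-53.7,4
python3 - <<'E'
from fit import *
s=snapshot("top")
print(np.round(fitcut(s,"oval",(449,-125),3)[:5],2))
print(np.round(fitmat(s,"flower",(431,98.7))[:3],1))
E
```

```text
22.8 [ 430.2 -335.3  102.4] -53.6 tilt [ 0. -0.] w 51.1
tx -0.2 ty -0.2 tz 17.7 wz 0.0
tx -0.2 ty -0.2 tz 17.7 wz 0.0
tx -0.2 ty -0.2 tz 17.7 wz 0.0
tx -0.2 ty -0.2 tz 17.7 wz 0.0
-- 0.3
[ 4.4768e+02 -1.2388e+02 -6.7600e+00  3.0000e-02  1.1000e-01]
[431.   98.7 -22.8]
```

Call:
servo_tool:
  deltas:
    - {"tx":-0.5,"ty":-0.5,"tz":20,"wx":0,"wy":0,"wz":0,"fingers":0.6}
    - {"tx":0,"ty":0,"tz":20,"wx":0,"wy":0,"wz":0,"fingers":0.6}
    - {"tx":0,"ty":0,"tz":20,"wx":0,"wy":0,"wz":0,"fingers":0.6}
    - {"tx":0,"ty":0,"tz":11,"wx":0,"wy":0,"wz":0,"fingers":0.6}
    - {"tx":0,"ty":0,"tz":0,"wx":0,"wy":0,"wz":0,"fingers":0}
    - {"tx":0,"ty":0,"tz":0,"wx":0,"wy":0,"wz":0,"fingers":0}
    - {"tx":0,"ty":0,"tz":0,"wx":0,"wy":0,"wz":0,"fingers":0}
    - {"tx":0,"ty":0,"tz":0,"wx":0,"wy":0,"wz":0,"fingers":0}

```text
time_s: 23.85
tool_pos: [429.7, -335.6, 31.9]
orientation: [[0.805, 0.593, 0.001], [0.593, -0.805, -0.001], [0.0, 0.002, -1.0]]
contact_force: [0.5, -0.3, 5.3]
width: 14.9
gripper_force: 59.2
```

```bash
python3 mv.py 429,-335,130,-53.7,3 431,98.7,130,-52.8,13
```

```text
23.85 [ 429.7 -335.6   31.9] -53.6 tilt [ 0.001 -0.001] w 14.9
tx -0.1 ty -0.3 tz -32.7 wz 0.0
tx -0.1 ty -0.3 tz -32.7 wz 0.0
tx -0.1 ty -0.3 tz -32.7 wz 0.0
-- 0.3
tx 19.9 ty -26.8 tz -0.0 wz -0.1
tx 19.9 ty -26.8 tz -0.0 wz -0.1
tx 19.9 ty -26.7 tz -0.0 wz -0.1
tx 20.0 ty -26.7 tz -0.0 wz -0.1
tx 20.0 ty -26.7 tz -0.0 wz -0.1
tx 20.0 ty -26.7 tz -0.0 wz -0.1
tx 20.1 ty -26.7 tz -0.0 wz -0.1
tx 20.1 ty -26.6 tz -0.0 wz -0.1
tx 20.1 ty -26.6 tz -0.0 wz -0.1
tx 20.2 ty -26.6 tz -0.0 wz -0.1
tx 20.2 ty -26.6 tz -0.0 wz -0.1
tx 20.2 ty -26.5 tz -0.0 wz -0.1
tx 20.3 ty -26.5 tz -0.0 wz -0.1
-- 33.4
```

Call:
servo_tool:
  deltas:
    - {"tx":0,"ty":0,"tz":-40,"wx":0,"wy":0,"wz":0,"fingers":0}
    - {"tx":0,"ty":0,"tz":-40,"wx":0,"wy":0,"wz":0,"fingers":0}
    - {"tx":0,"ty":0,"tz":-40,"wx":0,"wy":0,"wz":0,"fingers":0}
    - {"tx":20,"ty":-26.7,"tz":0,"wx":0,"wy":0,"wz":0,"fingers":0}
    - {"tx":20,"ty":-26.7,"tz":0,"wx":0,"wy":0,"wz":0,"fingers":0}
    - {"tx":20,"ty":-26.7,"tz":0,"wx":0,"wy":0,"wz":0,"fingers":0}
    - {"tx":20,"ty":-26.7,"tz":0,"wx":0,"wy":0,"wz":0,"fingers":0}
    - {"tx":20,"ty":-26.7,"tz":0,"wx":0,"wy":0,"wz":0,"fingers":0}

```text
time_s: 24.85
tool_pos: [430.5, -167.2, 151.1]
orientation: [[0.805, 0.593, -0.0], [0.593, -0.805, 0.0], [-0.0, -0.0, -1.0]]
contact_force: [-0.1, -0.4, -0.8]
width: 15.5
gripper_force: 58.8
```

Call:
servo_tool:
  deltas:
    - {"tx":20,"ty":-26.7,"tz":0,"wx":0,"wy":0,"wz":0,"fingers":0}
    - {"tx":20,"ty":-26.7,"tz":0,"wx":0,"wy":0,"wz":0,"fingers":0}
    - {"tx":20,"ty":-26.7,"tz":0,"wx":0,"wy":0,"wz":0,"fingers":0}
    - {"tx":20,"ty":-26.7,"tz":0,"wx":0,"wy":0,"wz":0,"fingers":0}
    - {"tx":20,"ty":-26.7,"tz":0,"wx":0,"wy":0,"wz":0,"fingers":0}
    - {"tx":20,"ty":-26.7,"tz":0,"wx":0,"wy":0,"wz":0,"fingers":0}
    - {"tx":20,"ty":-26.7,"tz":0,"wx":0,"wy":0,"wz":0,"fingers":0}
    - {"tx":20,"ty":-26.7,"tz":0,"wx":0,"wy":0,"wz":-1,"fingers":0}

```text
time_s: 25.85
tool_pos: [432.6, 99.6, 151.1]
orientation: [[0.794, 0.607, -0.0], [0.607, -0.794, -0.0], [-0.0, -0.0, -1.0]]
contact_force: [-0.3, -0.4, -1.1]
width: 15.1
gripper_force: 58.8
```

```bash
python3 mv.py 431,98.7,35,-52.8,4
```

```text
25.85 [432.6  99.6 151.1] -52.6 tilt [-0. -0.] w 15.1
tx -0.5 ty -0.1 tz 29.0 wz 0.0
tx -0.5 ty -0.1 tz 29.0 wz 0.0
tx -0.5 ty -0.1 tz 29.0 wz 0.0
tx -0.5 ty -0.1 tz 29.0 wz 0.0
-- 0.5
```

Call:
servo_tool:
  deltas:
    - {"tx":-0.5,"ty":0,"tz":35,"wx":0,"wy":0,"wz":0,"fingers":0}
    - {"tx":-0.5,"ty":0,"tz":35,"wx":0,"wy":0,"wz":0,"fingers":0}
    - {"tx":-0.5,"ty":0,"tz":30,"wx":0,"wy":0,"wz":0,"fingers":0}
    - {"tx":0,"ty":0,"tz":11,"wx":0,"wy":0,"wz":0,"fingers":0}
    - {"tx":0,"ty":0,"tz":4,"wx":0,"wy":0,"wz":0,"fingers":0}
    - {"tx":0,"ty":0,"tz":1,"wx":0,"wy":0,"wz":0,"fingers":0}
    - {"tx":0,"ty":0,"tz":0,"wx":0,"wy":0,"wz":0,"fingers":0}
    - {"tx":0,"ty":0,"tz":0,"wx":0,"wy":0,"wz":0,"fingers":0.5}

```text
time_s: 26.85
tool_pos: [432.1, 97.6, 35.7]
orientation: [[0.795, 0.607, 0.001], [0.607, -0.795, -0.0], [0.001, 0.001, -1.0]]
contact_force: [-1.0, -0.1, 0.1]
width: 32.5
gripper_force: 0.0
```

Call:
servo_tool:
  deltas:
    - {"tx":0,"ty":0,"tz":0,"wx":0,"wy":0,"wz":0,"fingers":0.5}
    - {"tx":0,"ty":0,"tz":0,"wx":0,"wy":0,"wz":0,"fingers":0.5}
    - {"tx":0,"ty":0,"tz":-20,"wx":0,"wy":0,"wz":0,"fingers":0.5}
    - {"tx":0,"ty":0,"tz":-40,"wx":0,"wy":0,"wz":0,"fingers":0.5}
    - {"tx":0,"ty":0,"tz":-50,"wx":0,"wy":0,"wz":0,"fingers":0.5}
    - {"tx":0,"ty":0,"tz":-50,"wx":0,"wy":0,"wz":0,"fingers":0.5}
    - {"tx":-40,"ty":-20,"tz":0,"wx":0,"wy":0,"wz":0,"fingers":0.5}
    - {"tx":-40,"ty":-20,"tz":0,"wx":0,"wy":0,"wz":0,"fingers":0.5}

```text
time_s: 27.85
tool_pos: [342.7, 80.7, 195.3]
orientation: [[0.794, 0.607, 0.001], [0.607, -0.794, -0.0], [0.0, 0.001, -1.0]]
contact_force: [-0.6, 0.5, 0.7]
width: 42.3
gripper_force: 0.0
```

```bash
python3 mv.py 330,0,250,-52,4
python3 - <<'E'
from fit import *
s=snapshot("top"); cv2.imwrite("pics/end.png",s["image"][100:300,100:500])
for n,g in G.items(): print(n,np.round(fitcut(s,n,g[2:],3)[:5],2))
E
```

```text
27.85 [342.7  80.7 195.3] -52.6 tilt [ 0.001 -0.   ] w 42.3
tx -14.8 ty 14.1 tz -13.7 wz -0.1
tx -14.8 ty 14.0 tz -13.7 wz -0.1
tx -14.8 ty 14.0 tz -13.7 wz -0.1
tx -14.9 ty 14.0 tz -13.7 wz -0.1
-- 20.4
round [ 6.1775e+02  1.1846e+02 -3.5780e+01  3.0000e-02  1.3000e-01]
square [4.4243e+02 3.2509e+02 5.8400e+00 3.0000e-02 1.3000e-01]
oval [ 4.4814e+02 -1.2390e+02 -6.7700e+00  3.0000e-02  1.1000e-01]
flower [4.3205e+02 9.8140e+01 3.8510e+01 4.0000e-02 1.2000e-01]
```

View pics/end.png

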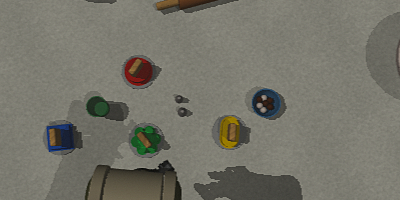

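The final picture shows all four cutters on their mats: red at (138,71), blue (60,137), green (146,140), yellow (230,132). The fits put each within about 2 mm and 2° of its outline, and the glass and bowl stand where they were.

```bash
python3 -c "
from rig import r
print(r.finish_job())"
```

```text
the job is handed in; nothing more can be done
None
```

All four cutters are on their own mats, each within about 2 mm and 2° of its outline by the top camera; the glass and bowl were left in place, and the job was handed in at about 28 s (no verdict was returned).

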